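Brush out the deep can

TASK

Two open metal cans stand upright on the bench, a tall one and a short one, and a tube brush hangs in its stand. Take the brush and brush out the inside of the tall can with two full strokes (down to the bottom, up until half of the bristle head stands out of the mouth, then down and up the same way again), then hang the brush back in its stand as it was. Leave the short can alone, and leave both cans standing where they are.

Things in the scene. Friction and masses are not known exactly. Their poses are not given: they have to be found in the camera images.
- brush: Tube brush, upright in the stand, 180 mm long, 90 g, round. Origin: lower end, on the axis; z up towards the handle. Heights above origin in mm: black bristle head 0-62 (36 wide, bristles yield; stiff core 20 wide), wire stem, flat grey disc 70 wide at 112-116, light wooden handle 116-180, 24 wide from 124 to 176. Grip the handle from above, near 155, at any yaw.
- tall_can: The tall can: plain aluminium, open at the top, 95 mm high, 50 mm across, bore 44 mm, inner floor 5 mm above its underside, 0.35 kg, loose on the bench. Origin at the centre of its underside, z up.
- short_can: The short can, not to be touched: the same make and diameter (50 mm, bore 44 mm) but only 55 mm high, loose on the bench. Origin at the centre of its underside, z up.
- stand: Brush stand, fixed: grey upright tube on a dark round foot 90 mm across, with an open mouth. Tube 52 mm across, bore 44 mm, rim 122 mm above the bench. The brush hangs with its disc resting on the rim, its lower end then 10 mm above the stand's origin. Origin at the centre of the foot's underside, z up.

How it is judged (in metres and radians):
On the way, in this order (a step that is already met when the one before it is completed fails the run):
1. the brush's lower end is inside the tall can, within 20 mm of its inner floor (horizontal distance between brush and tall_can below 0.02 m and z of brush in the frame of tall_can below 0.025 m), for 0.05 s.
2. the brush is drawn up over the can's axis, its lower end at least 45 mm above the inner floor (horizontal distance between brush and tall_can below 0.02 m and z of brush in the frame of tall_can above 0.05 m), for 0.05 s.
3. the brush is down again, within 20 mm of the inner floor (all of step 1), for 0.05 s.
4. the brush is drawn up again, at least 45 mm above the inner floor (all of step 2), for 0.05 s.
At the end, for the whole second after the job is handed in: The brush hangs in its stand at rest, disc on the rim (lower end within 20 mm of the stand's axis and 4 to 18 mm above the stand's origin, leaning less than 10 degrees); both cans stand upright (within 6 degrees), the tall one within 30 mm and the short one within 15 mm of where it stood (horizontal distance between brush and stand below 0.02 m and z of brush in the frame of stand between 0.004 and 0.018 m and angle between brush's own z axis and vertical below 0.17 rad and linear speed of brush below 0.02 m/s and angle between each of tall_can, short_can's own z axis and vertical below 0.1 rad and distance of tall_can from where it was at the start of the episode below 0.03 m and distance of short_can from where it was at the start of the episode below 0.015 m); the robot touches nothing.
It fails at once if the brush goes into the short can (horizontal distance between brush and short_can below 0.022 m and z of brush in the frame of short_can below 0.045 m).
It fails at once if a can is knocked over (angle between any of tall_can, short_can's own z axis and vertical above 0.5 rad).
It fails at once if the short can is pushed away by more than 15 mm (distance of short_can from where it was at the start of the episode above 0.015 m).
It also fails if it takes over 51 s, if anything falls off the work surface, if the arm or the gripper's body presses on something with over 40 N, if the wrist force passes 120 N, or if a joint passes its speed limit or range.

ROBOT

A 6-joint arm with a two-finger parallel gripper is mounted at the origin on a cart in front of the work surface, level with it; the furniture and walls round the work are solid. World frame = base frame: x ahead of the robot, y to its left, z up, the work surface at z = 0. Lengths are in mm, angles in rad, forces in N, time in s.
With the tool pointing down it reaches from about 275 to 1000 mm from the base axis. Payload 8.4 kg.
Tool frame: the origin (TCP) lies between the finger pads; the fingertips stand 22 mm ahead of it and the grasp point (between the pads) lies 3 mm ahead of it (r.nose_length is the z of the fingertips in the tool frame, in mm); z points along the fingers, y is the line along which they close (so a half turn about z gives the same grasp; the last joint's range is limited). The gripper opens to 85 mm and grips with 20 to 120 N. Pads are 22 mm wide; open, the fingers measure 114 mm over their backs; the gripper's body (76 mm by 85 mm) begins 54 mm behind the grasp point. The pads swing forward as they close: fully open they stand 13 mm farther back than shut.
Start: joints at [1.1, 0.353, 1.633, -0, 1.155, -0.002], TCP at [282.384, 557.573, 253.281] pointing down, gripper open.
Joint ranges: [-2.63, 2.63], [-0.92, 2.1], [0.06, 2.66], [-1.3, 4.44], [0, 2.69], [-3.02, 3.02]. Speed limits (rad/s): [2.22, 2.22, 2.79, 3.14, 3.14, 3.14].

INTERFACE

Orientations are given as [roll, pitch, yaw] about the fixed x, y, z axes, in that order (R = Rz(yaw) Ry(pitch) Rx(roll)).
In Python, from rig import r, sensors, grab_frame, camera_params, sign_off gives the robot as it stands (r), with the cameras as plain functions, the readings (sensors) and the job as plain functions.
- The arm moves only by the shell command python3 steer.py [FORCE], which reads ROWS from standard input. ROWS is one flat JSON list of numbers that holds 1 to 5 rows one after another, with no inner brackets; each row has 7 numbers: a rotation vector rx, ry, rz in units of 0.1 rad, then dx, dy, dz in cm, then the opening from 0.0 (shut) to 1.0 (fully open); each row shifts and turns the commanded pose from where the row before left it, along the tool's axes as they then stand; what a row does not reach is not made up. A row lasts 1/12 s, in which the tool goes at most 41.7 mm and 0.125 rad, less where a joint would pass 70% of its speed; a pose out of reach is approached as far as the arm can. The fingers move at their own pace and stop on an object; FORCE is the grip in N (left out, the last holds). Time passes only in rows, so rows that do not move let the fingers close. It prints the time, the measured TCP pose, the force, the opening and the grip force at its end. Input that does not fit is refused with a message, and nothing moves.
- sensors.sense(): the state, without advancing time (a new reading comes with each control period).
- grab_frame(name): name is "side" or "top"; returns the picture (384x512x3 uint8, red, green, blue); there is no depth.
- camera_params(name): a dict with "fx", "fy", "cx", "cy" (pixels), "dist_coeffs" ([k1, k2, p1, p2, k3] as OpenCV has them; the pictures are not rectified), "rvec" (rotation vector, rad) and "tvec" (3), from world to camera coordinates, as OpenCV has them. Camera axes: x right, y down, z forward; pixel columns grow to the right and rows downward; lengths in mm; the calibration is good to about 2 mm. A picture is of the moment at which its call begins. camera_params takes no time and is no camera call.
- sign_off(): hands the job in; it is judged then, once.
The state is a dict: "clock": time; "qpos": joint angles; "qvel": joint speeds; "joint_efforts": joint torques, N m; "eef_pos": TCP position; "tcp_rot": TCP orientation; "contact_force": force on the tool from outside, world axes, zero at the start; "wrist_torque": the same for the moment, N m; "opening": opening from 0.0 (shut) to 1.0 (fully open); "grasp_force": force on a finger pad.
Only numpy, scipy, OpenCV 4.12 (cv2) and the standard library are available. Lean on these libraries where they do the work, as an engineer would, in place of code of your own. Each camera call takes 0.05 s, during which the arm holds its last target. There are 200 camera calls.

## Working session

There is one attempt and no reset: what is moved stays moved. The work goes in short steps, Python scripts to look and compute and a shell command to move; the robot and the scene stay as the last step left them, time stands still between calls to the robot, and variables do not carry over. Pictures are saved under pics/ and viewed, at most 10 in all, crops included, and the job is handed in when it is done.

```bash
ls; mkdir -p pics; python3 - <<'E'
from rig import r, sensors, grab_frame, camera_params, sign_off
import cv2
for n in ("top","side"):
    cv2.imwrite(f"pics/{n}0.png",grab_frame(n)[:,:,::-1]); print(n,camera_params(n))
print(sensors.sense())
E
```

```text
pics
rig.py
steer.py
top {'fx': 418.5449032970355, 'fy': 418.5449032970355, 'cx': 252.6009692618248, 'cy': 194.51848019015011, 'dist_coeffs': array([-0.13681233,  0.        ,  0.        ,  0.        ,  0.        ]), 'rvec': array([ 2.14970571, -2.19628919,  0.03036147]), 'tvec': array([-86.49469493, 463.38387618, 878.5576853 ])}
side {'fx': 350.6453751066252, 'fy': 350.6453751066252, 'cx': 254.92396958533726, 'cy': 189.2552920956308, 'dist_coeffs': array([-0.02039884,  0.        ,  0.        ,  0.        ,  0.        ]), 'rvec': array([ 0.07069775, -2.75134871,  1.50387751]), 'tvec': array([460.12269408, 130.31244731, 760.16318713])}
{'clock': 0.1, 'qpos': array([ 1.09963241e+00,  3.53623406e-01,  1.63407467e+00, -5.41790126e-06,
        1.15521954e+00, -2.43536890e-03]), 'qvel': array([-3.68132560e-04, -1.26753603e-03, -9.94106246e-04, -1.15980570e-03,
        2.59703635e-05, -1.03902905e-03]), 'joint_efforts': array([-9.72600574e-04, -6.06353331e+01, -3.42822182e+01, -7.42198017e-05,
        4.03565631e-03,  4.76453479e-06]), 'eef_pos': array([282.17719241, 557.20760841, 252.60256069]), 'tcp_rot': array([-3.14026768e+00,  1.72706173e-06,  2.67286630e+00]), 'contact_force': array([ 0.61466323, -0.45914675,  0.087997  ]), 'wrist_torque': array([0.06340372, 0.00599209, 0.0191964 ]), 'grasp_force': 0.0, 'opening': 1.0023875578931818}
```

View pics/top0.png

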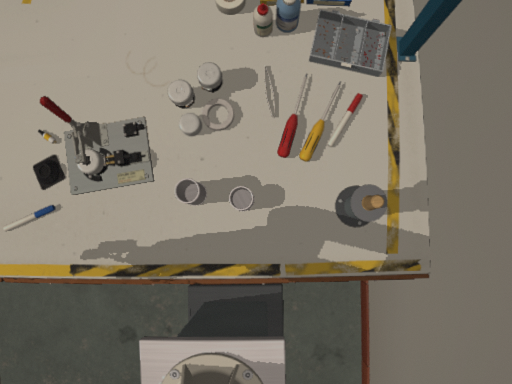

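View pics/side0.png

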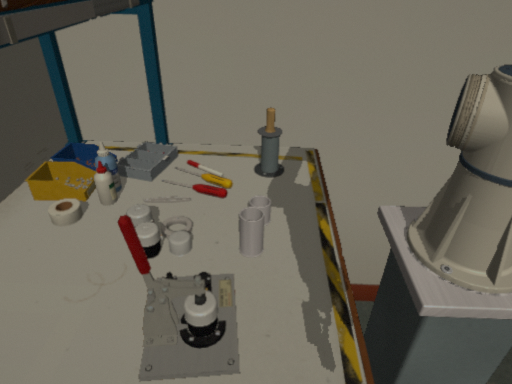

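Top view: tall can at about (189,191), short can (241,198), stand with brush at (360,205) and handle end at (375,202). The side view agrees: tall can at (251,230), the short one behind it at (260,210), and the brush at (270,140). I'll zoom in and overlay the models.

```bash
cat > h.py <<'E'
import numpy as np, cv2
from rig import r, sensors, grab_frame, camera_params, sign_off
P={n:camera_params(n) for n in("top","side")}
def K(p): return np.array([[p["fx"],0,p["cx"]],[0,p["fy"],p["cy"]],[0,0,1.]])
def proj(n,X):
    p=P[n]; return cv2.projectPoints(np.float64(X).reshape(-1,1,3),p["rvec"],p["tvec"],K(p),p["dist_coeffs"])[0].reshape(-1,2)
def back(n,uv,z):
    p=P[n]; R=cv2.Rodrigues(p["rvec"])[0]
    d=cv2.undistortPoints(np.float64(uv).reshape(-1,1,2),K(p),p["dist_coeffs"]).reshape(2)
    C=-R.T@p["tvec"]; v=R.T@np.r_[d,1]; return (C+v*(z-C[2])/v[2])[:2]
def ring(n,x,y,z,d):
    t=np.linspace(0,2*np.pi,60); return proj(n,np.c_[x+d/2*np.cos(t),y+d/2*np.sin(t),0*t+z])
def overlay(imgs,rings,crops,out,s=8):
    tiles=[]
    for n,u,v in crops:
        w,h=25*2,19*2; c=cv2.resize(imgs[n][v-h//2-9:v+h//2+9,u-w//2:u+w//2],(400,448//1),interpolation=cv2.INTER_CUBIC)
        for q in rings:
            pts=(ring(n,*q)-[u-w//2,v-h//2-9]+.5)*8-.5
            cv2.polylines(c,[np.int32(pts*8)],True,(0,255,0),1,cv2.LINE_AA,3)
        tiles.append(c)
    a=np.hstack(tiles[:2]) if len(tiles)<3 else np.vstack([np.hstack(tiles[:2]),np.hstack(tiles[2:4])])
    cv2.imwrite(out,cv2.resize(a,None,fx=min(1,600/a.shape[0]),fy=min(1,600/a.shape[0]),interpolation=cv2.INTER_AREA))
E
python3 - <<'E'
from h import *
imgs={n:cv2.imread(f"pics/{n}0.png") for n in P}
t=back("top",(189,191),95);s=back("top",(241.5,198),55);b=back("top",(357,206),0);h=back("top",(376,202),186)
print(t,s,b,h, back("side",(251,214),95),back("side",(270,131),126))
print(proj("side",[[*t,95],[*s,55],[*h,126]]))
R=[(*t,95,50),(*t,0,50),(*s,55,50),(*s,0,50),(*h,126,70),(*h,0,90)]
overlay(imgs,R,[("top",215,195),("top",362,205),("side",255,220),("side",270,150)],"pics/ov1.png")
E
```

```text
[465.94377706  24.78278854] [452.20974254 -75.14246416] [ 432.34747582 -320.72265161] [ 432.9401071  -313.83348972] [468.75412058  29.86155473] [ 434.29152969 -313.45078533]
[[252.53619533 212.533023  ]
 [260.3542864  200.91217054]
 [270.49033318 130.96082553]]
```

View pics/ov1.png

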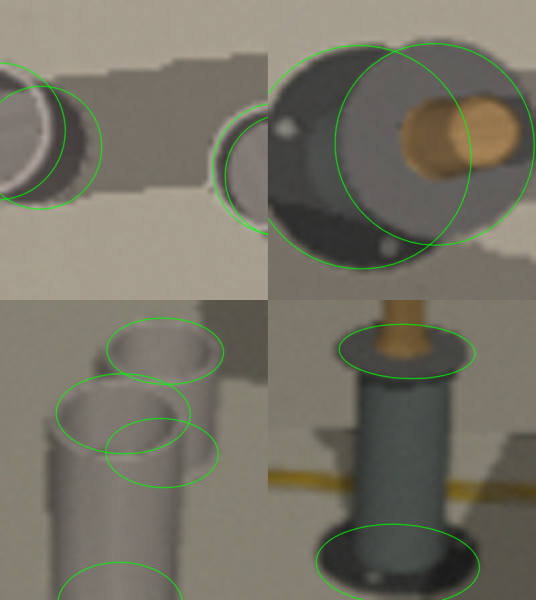

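The overlay shows the top view's model rings slightly right of the real can rims, and the side view's about 2 px right. The disc and foot fit well. I'll do one refinement on the cans, centred.

```bash
python3 - <<'E'
from h import *
imgs={n:cv2.imread(f"pics/{n}0.png") for n in P}
t=(467,27.5);s=(454,-73)
R=[(*t,95,50),(*t,0,50),(*s,55,50)]
overlay(imgs,R,[("top",189,195),("top",241,200),("side",251,220),("side",262,208)],"pics/ov2.png")
E
```

```text
(no output)
```

View pics/ov2.png

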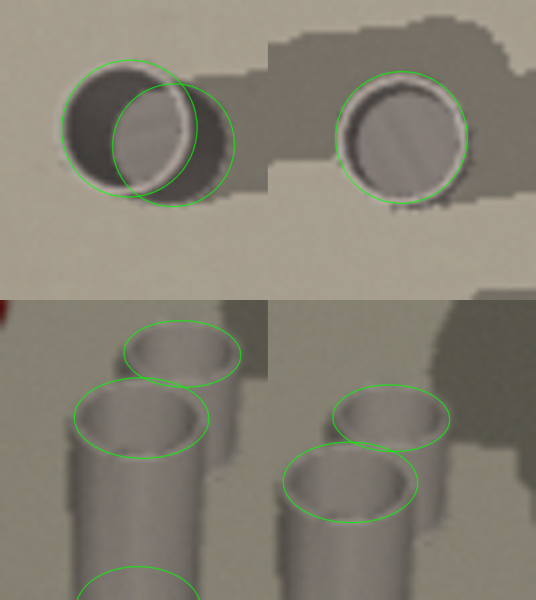

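The top fit is within about 1 mm; the side rings still sit about 1 px right. I'm using tall can (468, 27.5), short can (454, -73) and stand (433.5, -313.5). Next I move above the brush: tool delta (-528, -708), about 22 rows.

The manual's scale: shifts go in cm and turns go in units of 0.1 rad. Converting my numbers, -32 mm is -3.2, -24 mm is -2.4.

```bash
cat > d.py <<'E'
import sys,numpy as np
from rig import r, sensors, grab_frame, camera_params, sign_off
from scipy.spatial.transform import Rotation as Ro
s=sensors.sense();R=Ro.from_euler("xyz",s["tcp_rot"])
print(round(s["clock"],2),"tcp",s["eef_pos"].round(1),"rot",s["tcp_rot"].round(3),"F",s["contact_force"].round(1),"op",round(s["opening"],3),"grip",round(s["grasp_force"],1))
if len(sys.argv)>3: print("tool delta",R.inv().apply(np.float64(sys.argv[1:4])-s["eef_pos"]).round(1))
E
echo '[0, 0, 0, -1.2, -1.6, 0, 1, 0, 0, 0, -2.4, -3.2, 0, 1, 0, 0, 0, -2.4, -3.2, 0, 1, 0, 0, 0, -2.4, -3.2, 0, 1, 0, 0, 0, -2.4, -3.2, 0, 1]' | python3 steer.py 60
echo '[0, 0, 0, -2.4, -3.2, 0, 1, 0, 0, 0, -2.4, -3.2, 0, 1, 0, 0, 0, -2.4, -3.2, 0, 1, 0, 0, 0, -2.4, -3.2, 0, 1, 0, 0, 0, -2.4, -3.2, 0, 1]' | python3 steer.py
python3 d.py 433.5 -313.5 253
```

```text
clock: 0.52
eef_pos: [313.3, 378.4, 252.8]
tcp_rot: [-3.141, -0.0, 2.674]
contact_force: [1.0, -0.4, 0.0]
opening: 1.001
grasp_force: 0.0
clock: 0.93
eef_pos: [348.0, 181.5, 253.2]
tcp_rot: [-3.142, 0.0, 2.673]
contact_force: [1.9, -0.1, 0.2]
opening: 0.999
grasp_force: 0.0
0.93 tcp [348.  181.5 253.2] rot [-3.142  0.     2.673] F [ 1.9 -0.1  0.2] op 0.999 grip 0.0
tool delta [-2.997e+02 -4.032e+02  2.000e-01]
```

```bash

echo '[0, 0, 0, -2.4, -3.2, 0, 1, 0, 0, 0, -2.4, -3.2, 0, 1, 0, 0, 0, -2.4, -3.2, 0, 1, 0, 0, 0, -2.4, -3.2, 0, 1, 0, 0, 0, -2.4, -3.2, 0, 1]' | python3 steer.py >/dev/null
echo '[0, 0, 0, -2.4, -3.2, 0, 1, 0, 0, 0, -2.4, -3.2, 0, 1, 0, 0, 0, -2.4, -3.2, 0, 1, 0, 0, 0, -2.4, -3.2, 0, 1, 0, 0, 0, -2.4, -3.2, 0, 1]' | python3 steer.py >/dev/null
echo '[0, 0, 0, -2.4, -3.2, 0, 1, 0, 0, 0, -2, -2.8, 0, 1, 0, 0, 0, -1, -1.4, 0, 1, 0, 0, 0, 0, 0, 0, 1, 0, 0, 0, 0, 0, 0, 1]' | python3 steer.py >/dev/null
python3 d.py 433.5 -313.5 168
python3 - <<'E'
from h import *
for n in P: cv2.imwrite(f"pics/{n}1.png",grab_frame(n)[:,:,::-1])
a=cv2.imread("pics/side1.png")[60:220,180:380];b=cv2.imread("pics/top1.png")[125:285,270:470]
cv2.imwrite("pics/c1.png",cv2.resize(np.hstack([a,b]),(800,320)))
E
```

```text
2.18 tcp [ 432.2 -301.   252.7] rot [ 3.141e+00 -2.000e-03  2.671e+00] F [0.  0.8 0.1] op 0.996 grip 0.0
tool delta [ -6.9 -10.6  84.7]
```

View pics/c1.png

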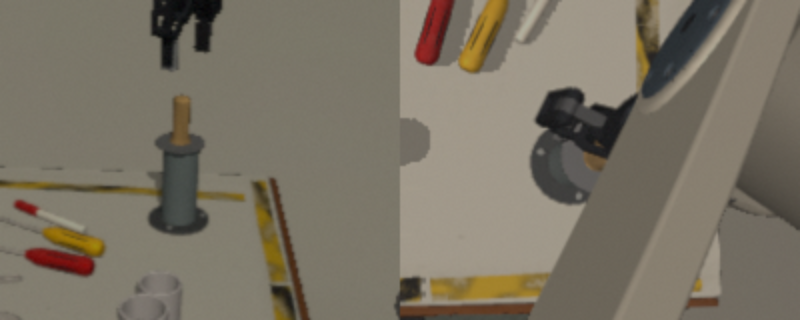

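The picture shows the open fingers above and beside the handle, with the brush upright. I'll correct by (-7, -10.6) and go down 85.

```bash

echo '[0, 0, 0, -0.7, -1.05, 0, 1, 0, 0, 0, 0, 0, 0, 1, 0, 0, 0, 0, 0, 2, 1, 0, 0, 0, 0, 0, 2.5, 1, 0, 0, 0, 0, 0, 2.5, 1]' | python3 steer.py |tail -4
echo '[0, 0, 0, 0, 0, 1.5, 1, 0, 0, 0, 0, 0, 0, 1, 0, 0, 0, 0, 0, 0, 0.6, 0, 0, 0, 0, 0, 0, 0.4, 0, 0, 0, 0, 0, 0, 0.2]' | python3 steer.py 60|tail -3
python3 d.py 433.5 -313.5 168
echo '[0, 0, 0, 0, 0, 0, 0, 0, 0, 0, 0, 0, 0, 0, 0, 0, 0, 0, 0, 0, 0, 0, 0, 0, 0, 0, 0, 0, 0, 0, 0, 0, 0, 0, 0]' | python3 steer.py 60 >/dev/null
python3 d.py 433.5 -313.5 168
```

```text
tcp_rot: [-3.141, 0.002, 2.673]
contact_force: [0.5, 0.6, -0.1]
opening: 1.001
grasp_force: 0.0
contact_force: [-0.0, 0.5, 0.0]
opening: 0.597
grasp_force: 0.0
3.12 tcp [ 435.  -313.9  169.7] rot [-3.141e+00  2.000e-03  2.673e+00] F [-0.   0.5  0. ] op 0.597 grip 0.0
tool delta [ 1.5 -0.3  1.7]
3.53 tcp [ 434.7 -313.8  169.3] rot [-3.141e+00  2.000e-03  2.673e+00] F [-0.4 -0.3  5.6] op 0.266 grip 58.4
tool delta [ 1.2 -0.2  1.3]
```

Gripped (opening 0.266 is about 23 mm). The brush's lower end is 159.3 below the TCP. Now I lift 135.

```bash

echo '[0, 0, 0, 0, 0, -1.5, 0, 0, 0, 0, 0, 0, -3, 0, 0, 0, 0, 0, 0, -3.5, 0, 0, 0, 0, 0, 0, -3.5, 0, 0, 0, 0, 0, 0, -2, 0]' | python3 steer.py |tail -4
echo '[0, 0, 0, 0, 0, 0, 0, 0, 0, 0, 0, 0, 0, 0]' | python3 steer.py >/dev/null
python3 d.py 468 27.5 304.3
python3 - <<'E'
from h import *
a=grab_frame("side")[:,:,::-1][40:240,160:410]
cv2.imwrite("pics/c2.png",cv2.resize(a,(750,600)))
E
```

```text
tcp_rot: [-3.141, 0.004, 2.673]
contact_force: [-0.3, -0.5, -1.2]
opening: 0.262
grasp_force: 58.9
4.12 tcp [ 434.6 -313.8  304.5] rot [-3.141e+00  3.000e-03  2.673e+00] F [ 0.7  0.2 -1.8] op 0.265 grip 58.9
tool delta [ 1.244e+02  3.196e+02 -3.000e-01]
```

View pics/c2.png

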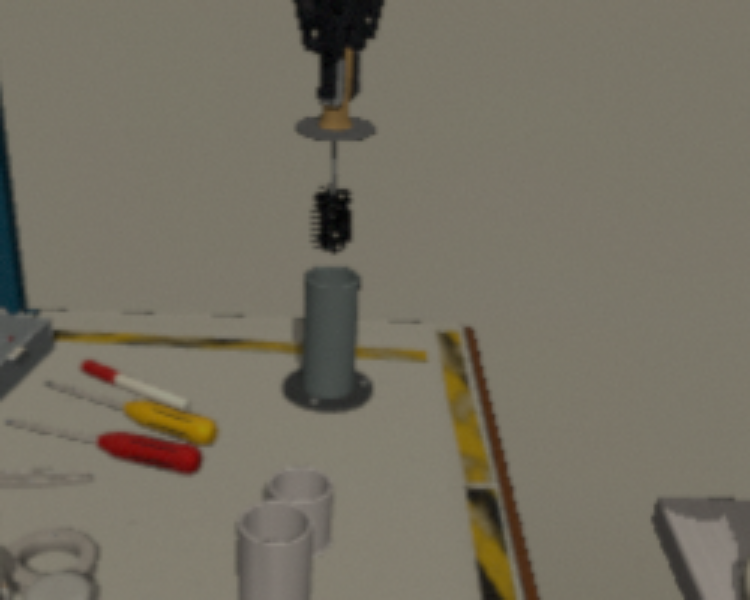

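The brush is held upright, bristle head at (332,220), clear above the stand rim at (332,272) and in line with it. I'll carry it to the tall can.

```bash

echo '[0, 0, 0, 0.6, 1.6, 0, 0, 0, 0, 0, 1.2, 3.1, 0, 0, 0, 0, 0, 1.3, 3.3, 0, 0, 0, 0, 0, 1.3, 3.3, 0, 0, 0, 0, 0, 1.3, 3.3, 0, 0]' | python3 steer.py >/dev/null
echo '[0, 0, 0, 1.3, 3.3, 0, 0, 0, 0, 0, 1.3, 3.3, 0, 0, 0, 0, 0, 1.3, 3.3, 0, 0, 0, 0, 0, 1.3, 3.3, 0, 0, 0, 0, 0, 1, 2.6, 0, 0]' | python3 steer.py >/dev/null
echo '[0, 0, 0, 0.54, 1.56, 0, 0, 0, 0, 0, 0, 0, 0, 0, 0, 0, 0, 0, 0, 0, 0, 0, 0, 0, 0, 0, 0, 0]' | python3 steer.py >/dev/null
python3 d.py 468 27.5 304.3
python3 - <<'E'
from h import *
f={n:grab_frame(n)[:,:,::-1] for n in P}
a=f["side"][100:260,150:350];b=f["top"][115:275,90:290]
cv2.imwrite("pics/c3.png",cv2.resize(np.hstack([a,b]),(800,320),interpolation=cv2.INTER_CUBIC))
E
```

```text
5.33 tcp [467.   27.3 302.2] rot [-3.140e+00 -2.000e-03  2.673e+00] F [ 0.  -0.1 -1.2] op 0.271 grip 59.1
tool delta [-0.8  0.7 -2.1]
```

View pics/c3.png

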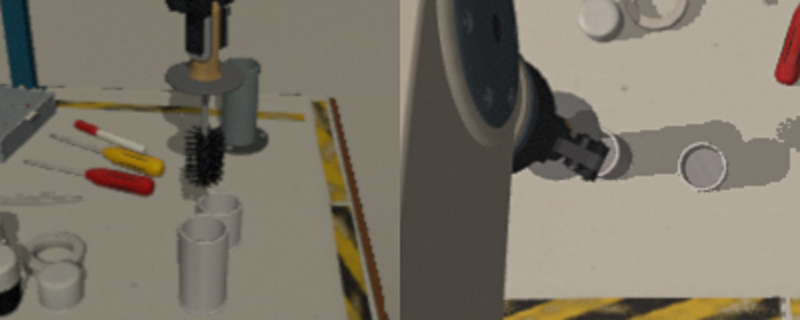

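Bristle head tip at (203,188), can mouth centre at (203,228): aligned. I'll descend 129, leaving the lower end about 14 above the bench.

```bash

echo '[0, 0, 0, 0, 0, 1.5, 0, 0, 0, 0, 0, 0, 2, 0, 0, 0, 0, 0, 0, 2, 0, 0, 0, 0, 0, 0, 1, 0, 0, 0, 0, 0, 0, 1, 0]' | python3 steer.py |grep force
echo '[0, 0, 0, 0, 0, 1.2, 0, 0, 0, 0, 0, 0, 1.2, 0, 0, 0, 0, 0, 0, 1.2, 0, 0, 0, 0, 0, 0, 1.2, 0, 0, 0, 0, 0, 0, 0.6, 0]' | python3 steer.py |grep force
echo '[0, 0, 0, 0, 0, 0, 0, 0, 0, 0, 0, 0, 0, 0, 0, 0, 0, 0, 0, 0, 0]' | python3 steer.py >/dev/null
python3 d.py 467.5 27.5 173
python3 - <<'E'
from h import *
f={n:grab_frame(n)[:,:,::-1] for n in P}
a=f["side"][100:260,150:350];b=f["top"][115:275,90:290]
cv2.imwrite("pics/c4.png",cv2.resize(np.hstack([a,b]),(800,320),interpolation=cv2.INTER_CUBIC))
E
```

```text
contact_force: [-1.0, 0.9, -1.1]
grasp_force: 59.1
contact_force: [0.2, -0.3, -1.5]
grasp_force: 59.1
6.52 tcp [468.2  27.7 175. ] rot [3.141e+00 1.000e-03 2.673e+00] F [ 0.9  0.6 -1.5] op 0.264 grip 59.1
tool delta [ 0.5 -0.5  2. ]
```

View pics/c4.png

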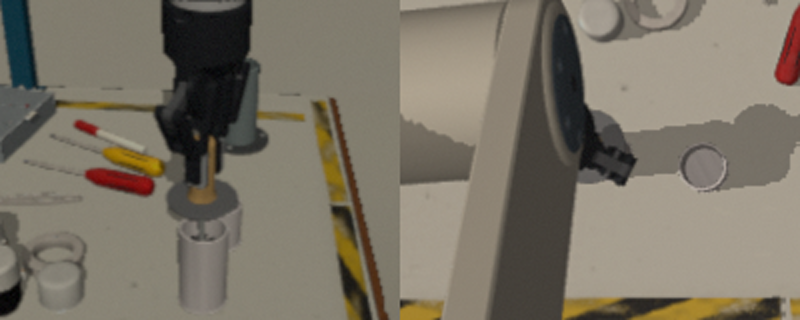

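The brush is in the tall can (bristles gone, disc just above the mouth at (203,200)) with no side force. Lower end is about 16; I'll press 6 closer to the floor, then stroke up 54 and down 54, twice.

```bash

echo '[0, 0, 0, 0, 0, 0.6, 0, 0, 0, 0, 0, 0, 0, 0, 0, 0, 0, 0, 0, 0, 0]' | python3 steer.py >/dev/null; python3 d.py
echo '[0, 0, 0, 0, 0, -1.4, 0, 0, 0, 0, 0, 0, -2, 0, 0, 0, 0, 0, 0, -2, 0, 0, 0, 0, 0, 0, 0, 0, 0, 0, 0, 0, 0, 0, 0]' | python3 steer.py >/dev/null; python3 d.py
echo '[0, 0, 0, 0, 0, 1.4, 0, 0, 0, 0, 0, 0, 2, 0, 0, 0, 0, 0, 0, 2, 0, 0, 0, 0, 0, 0, 0, 0, 0, 0, 0, 0, 0, 0, 0]' | python3 steer.py >/dev/null; python3 d.py
echo '[0, 0, 0, 0, 0, -1.4, 0, 0, 0, 0, 0, 0, -2, 0, 0, 0, 0, 0, 0, -2, 0, 0, 0, 0, 0, 0, 0, 0, 0, 0, 0, 0, 0, 0, 0]' | python3 steer.py >/dev/null; python3 d.py
```

```text
6.87 tcp [467.4  27.8 168.1] rot [-3.141 -0.     2.673] F [-0.1  0.5 -1.1] op 0.267 grip 59.1
7.28 tcp [468.3  27.9 223. ] rot [3.140e+00 2.000e-03 2.673e+00] F [ 0.3  0.8 -0.7] op 0.265 grip 59.1
7.7 tcp [466.3  27.8 166.7] rot [-3.140e+00 -3.000e-03  2.673e+00] F [ 0.3  0.7 -1.3] op 0.267 grip 59.2
8.12 tcp [468.2  27.9 223. ] rot [3.140e+00 2.000e-03 2.673e+00] F [-0.7 -0.6 -1.4] op 0.262 grip 59.3
```

Both strokes are done (lower end about 9, 64, 7, 64). Now out of the can and back over the stand.

```bash

echo '[0, 0, 0, 0, 0, -1.5, 0, 0, 0, 0, 0, 0, -2, 0, 0, 0, 0, 0, 0, -2.5, 0, 0, 0, 0, 0, 0, -2.1, 0, 0, 0, 0, 0, 0, 0, 0]' | python3 steer.py >/dev/null; python3 d.py 434.7 -313.8 304
echo '[0, 0, 0, -0.6, -1.6, 0, 0, 0, 0, 0, -1.2, -3.1, 0, 0, 0, 0, 0, -1.3, -3.3, 0, 0, 0, 0, 0, -1.3, -3.3, 0, 0, 0, 0, 0, -1.3, -3.3, 0, 0]' | python3 steer.py >/dev/null
echo '[0, 0, 0, -1.3, -3.3, 0, 0, 0, 0, 0, -1.3, -3.3, 0, 0, 0, 0, 0, -1.3, -3.3, 0, 0, 0, 0, 0, -1.3, -3.3, 0, 0, 0, 0, 0, -1, -2.6, 0, 0]' | python3 steer.py >/dev/null
echo '[0, 0, 0, -0.54, -1.56, 0, 0, 0, 0, 0, 0, 0, 0, 0, 0, 0, 0, 0, 0, 0, 0, 0, 0, 0, 0, 0, 0, 0]' | python3 steer.py >/dev/null
python3 d.py 434.7 -313.8 304
python3 - <<'E'
from h import *
f={n:grab_frame(n)[:,:,::-1] for n in P}
a=f["side"][60:260,180:330];b=f["top"][115:315,120:270]
cv2.imwrite("pics/c5.png",cv2.resize(np.hstack([a,b]),(800,533),interpolation=cv2.INTER_CUBIC))
E
```

```text
8.53 tcp [469.1  27.9 306. ] rot [3.139 0.004 2.673] F [ 1.7  0.6 -0.6] op 0.264 grip 59.3
tool delta [-123.7 -320.4    1.7]
9.7 tcp [ 433.8 -312.5  301.9] rot [ 3.141e+00 -2.000e-03  2.673e+00] F [ 1.4  0.6 -0.8] op 0.264 grip 59.3
tool delta [-1.4 -0.7 -2.1]
```

View pics/c5.png

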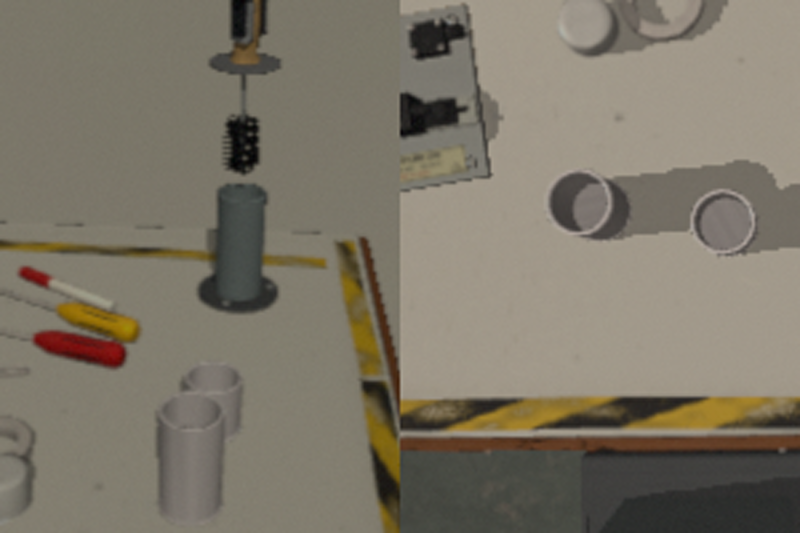

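Both cans stand where they were (tall at about (188,191) in the top image, short at (241,198)), and the brush is centred over the stand. Lowering by about 131.

```bash

echo '[0, 0, 0, -0.1, 0, 1.5, 0, 0, 0, 0, 0, 0, 1.5, 0, 0, 0, 0, 0, 0, 1.5, 0, 0, 0, 0, 0, 0, 1.5, 0, 0, 0, 0, 0, 0, 1.5, 0]' | python3 steer.py |grep force
echo '[0, 0, 0, 0, 0, 1.5, 0, 0, 0, 0, 0, 0, 1.5, 0, 0, 0, 0, 0, 0, 1.5, 0, 0, 0, 0, 0, 0, 0.8, 0, 0, 0, 0, 0, 0, 0, 0]' | python3 steer.py |grep force
echo '[0, 0, 0, 0, 0, 0, 0, 0, 0, 0, 0, 0, 0, 0]' | python3 steer.py >/dev/null
python3 d.py 434.7 -313.8 169.3
```

```text
contact_force: [-0.3, -0.3, -0.8]
grasp_force: 59.3
contact_force: [0.0, 1.0, -1.7]
grasp_force: 59.3
10.8 tcp [ 435.7 -314.   176.1] rot [-3.141e+00  1.000e-03  2.673e+00] F [ 0.6 -0.3 -0.5] op 0.263 grip 59.3
tool delta [ 0.9 -0.3  6.8]
```

```bash

echo '[0, 0, 0, 0.05, 0, 0.4, 0, 0, 0, 0, 0, 0, 0.2, 0, 0, 0, 0, 0, 0, 0, 0, 0, 0, 0, 0, 0, 0, 0]' | python3 steer.py >/dev/null; python3 d.py 434.7 -313.8 169.3
echo '[0, 0, 0, 0, 0, 0, 0.32, 0, 0, 0, 0, 0, 0, 0.4, 0, 0, 0, 0, 0, 0, 0.6, 0, 0, 0, 0, 0, 0, 1, 0, 0, 0, 0, 0, 0, 1]' | python3 steer.py >/dev/null
echo '[0, 0, 0, 0, 0, 0, 1, 0, 0, 0, 0, 0, 0, 1, 0, 0, 0, 0, 0, 0, 1, 0, 0, 0, 0, 0, 0, 1]' | python3 steer.py >/dev/null; python3 d.py
```

```text
11.13 tcp [ 434.7 -313.8  169.4] rot [-3.142  0.     2.673] F [ 0.2  0.  -1.1] op 0.265 grip 59.3
tool delta [-0.   0.   0.1]
11.88 tcp [ 434.7 -313.7  169.3] rot [-3.142  0.     2.673] F [ 0.4 -0.2  0.4] op 1.0 grip 0.0
```

Released, fully open. I'll withdraw straight up, clear the view and check.

```bash

echo '[0, 0, 0, 0, 0, -1.5, 1, 0, 0, 0, 0, 0, -2.5, 1, 0, 0, 0, 0, 0, -3, 1, 0, 0, 0, 0, 0, -3, 1, 0, 0, 0, 0, 0, -1, 1]' | python3 steer.py >/dev/null
echo '[0, 0, 0, 1.2, 3.1, 0, 1, 0, 0, 0, 1.2, 3.1, 0, 1, 0, 0, 0, 1.2, 3.1, 0, 1, 0, 0, 0, 1.2, 3.1, 0, 1, 0, 0, 0, 1.2, 3.1, 0, 1]' | python3 steer.py >/dev/null
echo '[0, 0, 0, 0, 0, 0, 1, 0, 0, 0, 0, 0, 0, 1, 0, 0, 0, 0, 0, 0, 1]' | python3 steer.py >/dev/null; python3 d.py
python3 - <<'E'
from h import *
imgs={n:np.ascontiguousarray(grab_frame(n)[:,:,::-1]) for n in P}
R=[(433.5,-313.5,126,70),(433.5,-313.5,0,90),(467.5,27.5,95,50),(454,-73,55,50)]
overlay(imgs,R,[("top",362,205),("top",215,195),("side",255,220),("side",270,130)],"pics/ov3.png")
E
```

```text
12.97 tcp [ 451.2 -148.5  279.2] rot [-3.141  0.     2.674] F [0.  0.2 0.4] op 1.004 grip 0.0
```

View pics/ov3.png

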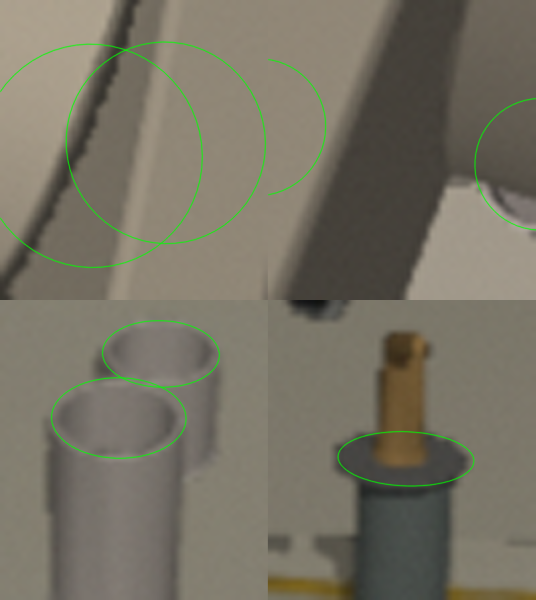

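The side view shows the disc flat on the stand rim with the handle upright, and both cans at their original positions. The arm hides the top view. The gripper is clear and still, so I'm handing in.

```bash
python3 -c "
from rig import r, sensors, grab_frame, camera_params, sign_off
print(sign_off())"
```

```text
the job is handed in; nothing more can be done
None
```

I brushed the tall can with two full strokes, hung the brush back with its disc on the stand's rim, and handed the job in at about 13 s; both cans stood where they started in the last side view, but sign-off returned no verdict.

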